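Finish the crosswise drying rack and lay the brush on it

TASK

Finish the drying rack: lay one loose slat across the stand's two rails as the mirror match of the slat already lying there, then lay the other two slats crosswise on that pair, one directly above each rail, every slat flat, square and centred on the stand. Then rest the pebble-shaped silicone brush flat on the middle of the top pair, its length reaching across both slats. Leave the other things on the table where they are.

Things in the scene. Friction and masses are not known exactly. Their poses are not given: they have to be found in the camera images.
- stand: Drying stand fixed to the table: a flat white 150 x 150 x 6 mm drip tray carrying two fixed bamboo rails, each 140 x 24 x 18 mm, that run along the stand's x axis with their centrelines at y = +38 and -38 mm. Origin at the centre of the tray's underside on the table, z up; rail tops 24 mm above it. It does not move.
- laid_slat: Loose bamboo slat, a plain bar 140 (its x) x 24 (its y) x 18 mm (its z), about 40 g; origin at its centre, 9 mm above the surface it lies flat on. This one already lies across the two rails, its length along the stand's y axis, its centre at about x = +38 mm, y = 0, z = 33 mm in the stand's frame. Nothing holds it but its weight.
- pebble_brush: Smooth grey pebble-shaped silicone brush (rigid), an oval 92 (its x) x 57 (its y) x 34 mm tall (its z), about 90 g, lying flat on the table. Origin at the centre of its flat underside; its sides are vertical from 6 to 24 mm above it, the underside's edge is rounded by 4 mm.
- slat1: Loose bamboo slat, a plain bar 140 (its x) x 24 (its y) x 18 mm (its z), about 40 g; origin at its centre, 9 mm above the surface it lies flat on. It lies flat on the table to the left or right of the stand; the three are alike and any may go anywhere.
- slat2: Loose bamboo slat, a plain bar 140 (its x) x 24 (its y) x 18 mm (its z), about 40 g; origin at its centre, 9 mm above the surface it lies flat on. It lies flat on the table to the left or right of the stand; the three are alike and any may go anywhere.
- slat3: Loose bamboo slat, a plain bar 140 (its x) x 24 (its y) x 18 mm (its z), about 40 g; origin at its centre, 9 mm above the surface it lies flat on. It lies flat on the table to the left or right of the stand; the three are alike and any may go anywhere.
- canister: Closed mint flip-top canister, 79 mm across, 121 mm tall, standing beyond the stand; origin at the centre of its underside. Not part of the job.
- comb: Chrome rake comb with a black handle lying flat near the robot, about 135 x 85 x 10 mm, handle towards its -x; origin on its underside where handle meets head. Not part of the job.
- bristle_brush: Bamboo-handled bristle brush lying bristles down at the far left, about 183 x 50 x 27 mm, handle towards its -x; origin at its underside. Not part of the job.
- bowl: White ceramic bowl, 100 mm across, 45 mm tall, beyond the stand; origin at the centre of its underside. Not part of the job.
- treat_jar: Clear jar with a metal cap, 68 mm across, 85 mm tall, beyond the stand on the right; origin at the centre of its underside. Not part of the job.
- spool_toy: Small wooden spool toy standing to the right of the stand, 44 mm across, 40 mm tall; origin at the centre of its underside. Not part of the job.
- lint_roller: White lint roller lying to the left of the stand, 38 mm thick, 120 mm long along its y (handle towards +y); origin on its underside below the roll's centre. Not part of the job.
Not all that is in view belongs to the job. Leave any red or turquoise look-alike of the slat2 alone.

How it is judged:
By the outcome, as a careful person would: the job done as asked, in the order asked, and still so for the second after the job is handed in, with the robot touching nothing.
It also fails if it takes over 72 s, if anything falls off the work surface, if the arm or the gripper's body presses on something with over 40 N, if the wrist force passes 120 N, or if a joint passes its speed limit or range.

ROBOT

A 7-joint arm with a two-finger parallel gripper is mounted at the origin on the work surface. World frame = base frame: x ahead of the robot, y to its left, z up, the work surface at z = 0. Lengths are in m, angles in rad, forces in N, time in s.
With the tool pointing down it reaches from about 0.425 to 0.925 m from the base axis. Payload 6.8 kg.
Tool frame: the origin (TCP) lies on the front face of the gripper's body, between the roots of the fingers; the fingertips stand 73 mm ahead of it and the grasp point (between the pads) lies 54 mm ahead of it (tcp_to_tips is the distance from the TCP to the fingertips, in m); z points along the fingers, x is the direction in which the jaws open and shut, and the axes are right-handed (so a half turn about z gives the same grasp; the last joint's range is limited). The gripper opens to 85 mm and grips with 20 to 120 N. Pads are 22 mm wide; open, the fingers measure 114 mm over their backs; the gripper's body (76 mm by 85 mm) begins 54 mm behind the grasp point. The pads swing forward as they close: fully open they stand 13 mm farther back than shut.
Start: joints at [1.238, 0.477, 0.022, 1.555, -0.011, 1.109, -0.083], TCP at [0.15, -0.658, 0.304] pointing down, gripper open.
Joint ranges: [-2.96, 2.96], [-0.34, 2.1], [-1.41, 1.46], [0.24, 2.44], [-1.37, 4.51], [0.17, 1.92], [-2.96, 2.96]. Speed limits (rad/s): [2.39, 2.39, 3.14, 3.14, 3.14, 3.14, 3.14].

INTERFACE

Orientations are given as a unit quaternion [w, x, y, z].
In Python, from station import get_obs, read_camera, hand_in, look_for, silhouettes, tcp_to_tips gives the robot as it stands. The module is installed in compiled form; this text tells all that it offers.
- The arm moves only by the tool apply_moves, never from a script. Its argument "moves" is a list of rows, each a list of 3 entries, a list of its own where there are three numbers: the shift along the tool's x, y, z in units of 25 mm (1.0 is 25 mm), then the turn, a rotation vector about the tool's x, y, z in units of 10 degrees (1.0 is 10 degrees), then the gripper's target within -1 to 1 (fully open at 1, half-way at 0, shut at -1). In form: [[[dx, dy, dz], [rx, ry, rz], jaw], ...]. A call has 1 to 20 rows; each row is the pose to reach, as a shift and turn from the pose commanded when the call began, along the tool's axes at that moment; what a row does not reach only later rows make up. A row lasts 1/8 s, in which the tool goes at most 62.5 mm and 10.7 degrees, less where a joint would pass 70% of its speed; a pose out of reach is approached as far as the arm can. A call with a gripper value outside its range is refused whole. The fingers move at their own pace and stop on an object; "force" is the grip in N (left out, the last holds). Time passes only in rows, so rows that repeat a pose let the fingers close. It gives the time, the measured TCP pose, the force and the opening at its end, in the units of the state.
- get_obs(): the state, without advancing time (a new reading comes with each control period).
- read_camera(name): name is "scene" or "top"; returns a dict with "color" (480x640x3 uint8, red, green, blue), "mtx" (3x3 intrinsics, pixels), "eye" and "rotation" of the camera in the world. Camera axes: x right, y up, looking along -z (the intrinsics and any distortion apply to the point x, -y, -z); pixel columns grow to the right and rows downward; lengths in m; the calibration is good to about 2 mm. A picture is of the moment at which its call begins. There is no depth.
- hand_in(): hands the job in, once; it reports no verdict.
Trained networks look in the newest picture that a camera, given by its name, has taken for a name from the list of things; names that differ only in an ending like _2 or _b are one class to them, and where a whole thing is asked for, a point or a joint stands for the part that bears it (a point fixed in the world has none). Each returns a list of dicts, best first, with "conf" (0 to 1); they miss things now and then, are a little off and sometimes report something else, mostly with a low value. They report only what shows in the picture. A call takes as long as a camera call. They do not tell look-alikes from the thing itself.
- look_for(camera, query): "pixel" ([row, column] in pixels, amid what is visible of it).
- silhouettes(camera, query): "mask" (480x640 bool, what is visible of it) and "pixel" ([row, column] in pixels, amid what is visible of it).
The state is a dict: "t": time; "q": joint angles; "joint_vel": joint speeds; "joint_torque": joint torques, N m; "eef_pos": TCP position; "tool_rot": TCP orientation; "contact_force": force on the tool from outside, world axes, zero at the start; "torque": the same for the moment, N m; "gripper_width": opening from 0.0 (shut) to 1.0 (fully open).
Only numpy, scipy, OpenCV 4.12 (cv2) and the standard library are available. Lean on these libraries where they do the work, as an engineer would, in place of code of your own. Each camera call takes 0.05 s, during which the arm holds its last target.

## Working session

There is one attempt and no reset: what is moved stays moved. The work goes in short steps, Python scripts to look and compute and a tool call to move; the robot and the scene stay as the last step left them, time stands still between calls to the robot, and variables do not carry over. Pictures are saved under pics/ and viewed, and the job is handed in when it is done.

Besides the shell and the picture viewer there is one more tool, called by a JSON object that holds its "fn" and its "kwargs", one argument or row to a line. apply_moves: Moves the arm, as the interface text tells. Its arguments: {"type":"object","properties":{"moves":{"type":"array"},"force":{"type":"number"}},"required":["moves"]}

```bash
mkdir -p pics; python3 - <<'E'
from station import *
import cv2,json
o=get_obs();print({k:(v if not hasattr(v,'tolist') else v.tolist()) for k,v in o.items()}, tcp_to_tips)
for c in ("scene","top"):
    r=read_camera(c);cv2.imwrite(f"pics/{c}0.png",r["color"][:,:,::-1]);print(c,r["mtx"],r["eye"],r["rotation"],[k for k in r])
E
```

```text
{'t': 0.0, 'q': [1.2379100118943693, 0.47780882904123717, 0.022358211812386425, 1.5564537874662396, -0.011524828547460711, 1.1092873483677395, -0.08308788804888464], 'joint_vel': [-0.0009009367011260244, -0.003004812565516375, 0.001165740619657551, -0.0009802939215222042, -0.000683569931788127, 0.0007117847069275776, 0.0012552572184250483], 'joint_torque': [0.0006926227433723398, -59.645211696624756, 1.6078674048185349, -28.119202852249146, 0.012392535572871566, 0.009304911363869905, 9.734168031627632e-06], 'eef_pos': [0.15034413668453028, -0.6575738538090499, 0.302919103866561], 'tool_rot': [-0.0005208451893535578, 0.7819536672778095, -0.6233358852552292, -0.0007517340975182764], 'contact_force': [-0.0021974430320928456, -0.044822617755836604, 0.03804279974878857], 'torque': [-0.03233979341266455, 0.005271052425620295, -0.05014314364596803], 'gripper_width': 0.9970311620587401} 0.0726
scene [[582.93858543   0.         310.25574667]
 [  0.         582.93858543 238.99413415]
 [  0.           0.           1.        ]] [ 1.08415037 -0.42253409  1.22125636] [0.87272053 0.24996654 0.11979459 0.40190156] ['color', 'mtx', 'eye', 'rotation']
top [[469.05146458   0.         321.09195389]
 [  0.         469.05146458 239.10790953]
 [  0.           0.           1.        ]] [0.40673436 0.04976572 1.28842745] [-0.7028904  -0.03117026  0.0342015   0.70979134] ['color', 'mtx', 'eye', 'rotation']
```

View pics/scene0.png

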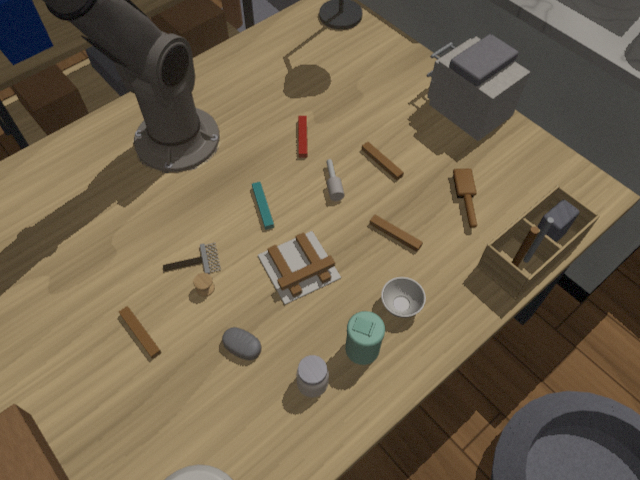

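View pics/top0.png

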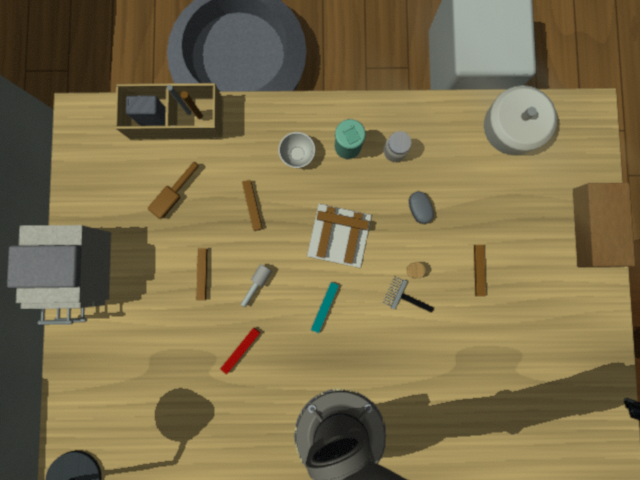

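```bash
cat > h.py <<'E'
from station import *
import numpy as np,cv2
from scipy.spatial.transform import Rotation as R
from scipy.optimize import minimize
def cam(c):
    r=read_camera(c);w,x,y,z=r["rotation"];r["R"]=R.from_quat([x,y,z,w]).as_matrix();return r
def proj(r,P):
    p=(np.atleast_2d(P)-r["eye"])@r["R"];p=p*[1,-1,-1]
    u=p@r["mtx"].T;return u[:,:2]/u[:,2:]
def ray(r,px,z):  # px=(col,row)
    d=np.linalg.inv(r["mtx"])@[px[0],px[1],1];d=r["R"]@(d*[1,-1,-1]);t=(z-r["eye"][2])/d[2];return r["eye"]+t*d
def boxpts(x,y,yaw,zc,dims):
    s=np.array([[a,b,c] for a in(-1,1) for b in(-1,1) for c in(-1,1)])*np.array(dims)/2
    return s@R.from_euler('z',yaw).as_matrix().T+[x,y,zc]
def ovalpts(x,y,yaw,zc,dims):
    t=np.linspace(0,2*np.pi,40,endpoint=False);a,b,h=dims
    s=np.vstack([np.c_[a/2*k*np.cos(t),b/2*k*np.sin(t),0*t+z] for k,z in((1-8/60,0),(1,6e-3),(1,.024),(.8,.031),(.5,.034))])
    return s@R.from_euler('z',yaw).as_matrix().T+[x,y,zc]
S=8
def rmask(r,P):
    h=cv2.convexHull(proj(r,P).astype(np.float32))
    m=np.zeros((480,640),np.uint8);cv2.fillConvexPoly(m,np.round(h*256).astype(np.int32),255,cv2.LINE_AA,8);return m/255.
def fit(rs,ms,x0,zc,dims,pts=boxpts):
    def f(v):
        e=0
        for r,m in zip(rs,ms):
            e+=np.abs(rmask(r,pts(v[0],v[1],v[2],zc,dims))-m).sum()/m.sum()
        return e
    best=None
    for dy in(0,.3,-.3):
        s=np.array([[0,0,0],[.01,0,0],[0,.01,0],[0,0,.2]])+np.array(x0)+[0,0,dy]
        o=minimize(f,x0,method='Nelder-Mead',options=dict(initial_simplex=s,xatol=1e-5,fatol=1e-4,maxiter=400))
        if best is None or o.fun<best.fun:best=o
    return best.x,best.fun
def yaw0(r,m,z):
    ys,xs=np.nonzero(m);P=np.array([ray(r,(a,b),z) for a,b in zip(xs[::3],ys[::3])])[:,:2]
    c=P.mean(0);w,v=np.linalg.eigh(np.cov((P-c).T));return [*c,np.arctan2(v[1,1],v[0,1])]
E
python3 - <<'E'
from h import *
import pickle
D={}
for c in("top","scene"):
    r=cam(c);D[c]=(r,{})
    for q in("slat1","laid_slat","pebble_brush","stand"):
        L=silhouettes(c,q);D[c][1][q]=L
        for l in L:print(c,q,round(l["conf"],2),np.round(l["pixel"]),l["mask"].sum(),np.round(ray(r,l["pixel"][::-1],.015)[:2],3))
pickle.dump(D,open("d.pkl","wb"))
E
```

```text
top slat1 0.9 [350. 241.] 525 [0.23  0.261]
top slat1 0.84 [204. 252.] 497 [0.622 0.232]
top slat1 0.74 [270. 481.] 518 [ 0.436 -0.389]
top slat1 0.71 [306. 326.] 525 [0.344 0.034]
top slat1 0.7 [274. 202.] 544 [0.433 0.367]
top laid_slat 0.82 [217. 344.] 530 [ 0.586 -0.019]
top laid_slat 0.4 [270. 413.] 258 [ 0.437 -0.206]
top pebble_brush 0.74 [205. 423.] 598 [ 0.617 -0.236]
top pebble_brush 0.21 [242. 340.] 2421 [ 0.516 -0.007]
top stand 0.6 [238. 338.] 2499 [ 0.527 -0.003]
scene slat1 0.9 [158. 386.] 522 [0.437 0.381]
scene slat1 0.9 [134. 302.] 350 [0.225 0.266]
scene slat1 0.86 [233. 398.] 630 [0.627 0.236]
scene slat1 0.63 [203. 262.] 448 [0.339 0.04 ]
scene slat1 0.55 [329. 139.] 722 [ 0.432 -0.382]
scene laid_slat 0.94 [272. 305.] 782 [ 0.562 -0.008]
scene laid_slat 0.66 [336. 362.] 1688 [ 0.768 -0.015]
scene laid_slat 0.46 [341. 242.] 950 [ 0.604 -0.224]
scene laid_slat 0.32 [332. 140.] 644 [ 0.438 -0.384]
scene pebble_brush 0.9 [342. 240.] 943 [ 0.603 -0.228]
scene stand 0.73 [262. 296.] 2864 [ 0.528 -0.006]
```

```bash
python3 - <<'E'
from h import *
import pickle
D=pickle.load(open("d.pkl","rb"))
rs=[D["top"][0],D["scene"][0]]
def pick(c,q,xy):
    r,d=D[c];L=[l for l in d[q]]
    return min(L,key=lambda l:np.hypot(*(ray(r,l["pixel"][::-1],.015)[:2]-xy)))["mask"].astype(float)
W=(.14,.024,.018)
out={}
for n,q,xy,zc,dims,pts in [("A","slat1",(.622,.232),.009,W,boxpts),("B","slat1",(.434,-.387),.009,W,boxpts),("C","slat1",(.434,.373),.009,W,boxpts),
   ("laid","laid_slat",(.57,-.012),.033,W,boxpts),("brush","pebble_brush",(.61,-.23),0,(.092,.057,.034),ovalpts)]:
    ms=[pick("top",q,xy),pick("scene",q,xy)]
    x0=yaw0(rs[0],ms[0]>0,zc+.009)
    f=fit(rs,ms,x0,zc,dims,pts);out[n]=f[0]
    print(n,np.round(f[0],4),round(f[1],3),[np.round(fit(rs[i:i+1],ms[i:i+1],f[0],zc,dims,pts)[0],4) for i in(0,1)])
pickle.dump(out,open("fit.pkl","wb"))
for c,r in(("top",rs[0]),("scene",rs[1])):
    im=cv2.resize(r["color"][:,:,::-1].copy(),None,fx=4,fy=4,interpolation=cv2.INTER_CUBIC)
    for n in out:
        zc=.033 if n=="laid" else (0 if n=="brush" else .009)
        P=(ovalpts(*out[n],0,(.092,.057,.034)) if n=="brush" else boxpts(*out[n],zc,W))
        h=cv2.convexHull(((proj(r,P)+.5)*4-.5).astype(np.float32)).astype(int);cv2.polylines(im,[h],True,(0,255,0),1)
    x0,y0,x1,y1=(180,160,510,310) if c=="top" else (100,130,440,370)
    im=im[y0*4:y1*4,x0*4:x1*4];k=min(800/im.shape[1],600/im.shape[0]);cv2.imwrite(f"pics/fit_{c}.png",cv2.resize(im,None,fx=k,fy=k,interpolation=cv2.INTER_AREA))
E
```

```text
A [ 0.6199  0.2347 -2.9094] 0.468 [array([ 0.6199,  0.2332, -2.9102]), array([ 0.6171,  0.2382, -2.9406])]
B [ 0.4325 -0.3843  3.1246] 0.41 [array([ 0.435 , -0.3871,  3.1052]), array([ 0.4322, -0.3836,  3.1248])]
C [0.4306 0.3702 3.1249] 0.474 [array([0.4307, 0.3681, 3.1384]), array([0.4297, 0.3733, 3.0883])]
laid [ 0.5722 -0.0124  1.3542] 0.325 [array([ 0.5733, -0.0139,  1.3328]), array([ 0.5709, -0.0098,  1.3744])]
brush [ 0.6073 -0.2293 -2.7666] 0.214 [array([ 0.6091, -0.2312, -2.7787]), array([ 0.6065, -0.2276, -2.7925])]
```

View pics/fit_top.png

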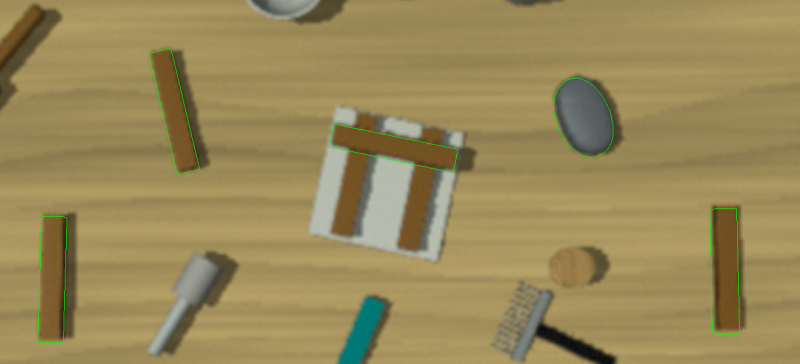

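View pics/fit_scene.png

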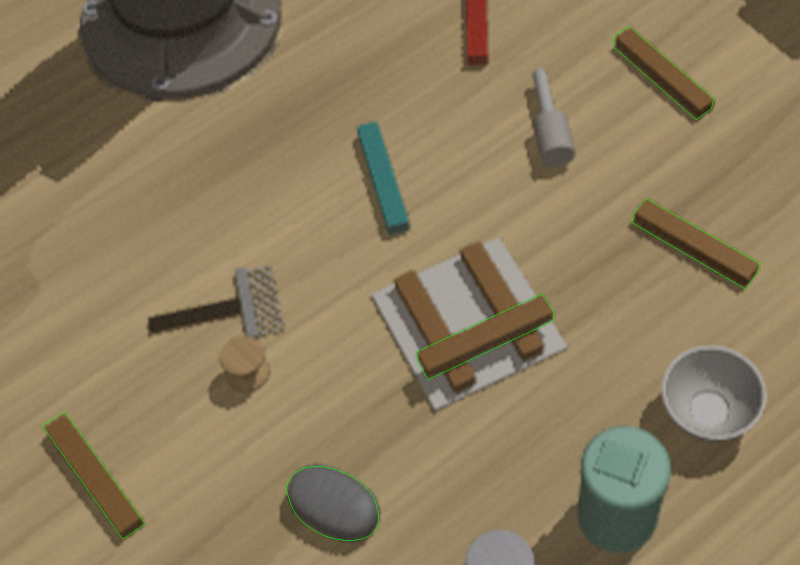

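```bash
cat >> h.py <<'E'
def samp(r,xy,z,k=0):
    u=proj(r,[[xy[0],xy[1],z]])[0];return tuple(int(v) for v in r["hsv"][int(round(u[1])),int(round(u[0]))])
def prep(r):
    r["hsv"]=cv2.cvtColor(r["color"],cv2.COLOR_RGB2HSV);return r
E
python3 - <<'E'
from h import *
import pickle
D=pickle.load(open("d.pkl","rb"));F=pickle.load(open("fit.pkl","rb"))
for c in("top","scene"):
    r=prep(D[c][0]);print(c)
    for n in"ABC":
        x,y,t=F[n];u=np.array([-np.sin(t),np.cos(t)])
        print(n,[samp(r,np.array([x,y])+u*k*.003,.018) for k in range(-8,9)])
E
```

```text
top
A [(22, 111, 166), (22, 111, 165), (22, 111, 166), (21, 114, 164), (20, 128, 149), (19, 167, 125), (18, 171, 119), (18, 172, 117), (17, 172, 117), (17, 174, 116), (18, 174, 116), (18, 175, 115), (18, 174, 97), (19, 143, 66), (22, 117, 76), (22, 116, 81), (22, 116, 117)]
B [(22, 113, 160), (22, 110, 160), (21, 114, 150), (21, 127, 114), (18, 171, 79), (17, 182, 94), (18, 179, 111), (17, 187, 112), (18, 178, 112), (18, 186, 111), (17, 175, 111), (17, 174, 110), (18, 166, 97), (21, 123, 87), (22, 116, 123), (22, 114, 156), (21, 111, 161)]
C [(22, 111, 161), (21, 110, 162), (22, 113, 162), (22, 114, 161), (20, 122, 150), (18, 146, 131), (18, 157, 127), (18, 162, 126), (18, 155, 127), (18, 167, 124), (17, 157, 125), (17, 161, 119), (17, 168, 94), (17, 141, 56), (20, 122, 71), (22, 108, 85), (22, 116, 86)]
scene
A [(19, 93, 145), (19, 91, 148), (18, 92, 150), (18, 91, 151), (16, 126, 128), (16, 134, 124), (15, 135, 125), (15, 133, 123), (15, 131, 125), (16, 131, 123), (16, 133, 125), (16, 133, 125), (16, 136, 88), (15, 162, 52), (15, 143, 59), (20, 112, 75), (20, 99, 90)]
B [(20, 88, 150), (20, 88, 151), (19, 90, 151), (19, 88, 150), (18, 97, 145), (17, 143, 116), (15, 156, 111), (16, 145, 114), (17, 147, 113), (15, 150, 114), (14, 149, 115), (17, 143, 112), (18, 114, 83), (19, 95, 89), (19, 110, 90), (19, 97, 92), (19, 86, 143)]
C [(19, 90, 153), (19, 86, 154), (19, 87, 156), (19, 92, 150), (18, 110, 135), (16, 132, 124), (15, 139, 119), (15, 136, 120), (16, 144, 119), (14, 134, 122), (15, 140, 120), (15, 142, 104), (15, 132, 77), (16, 136, 58), (17, 138, 61), (17, 129, 65), (19, 99, 90)]
```

```bash
cat >> h.py <<'E'
W=(.14,.024,.018)
LV=dict(top=(113,172),scene=(91,138))
def roi(r,xy,z,h):
    u=proj(r,[[xy[0]+a*h,xy[1]+b*h,z] for a in(-1,1) for b in(-1,1)]);m=np.zeros((480,640),bool)
    (a,b),(c,d)=np.floor(u.min(0)).astype(int),np.ceil(u.max(0)).astype(int);m[max(b,0):d,max(a,0):c]=1;return m
def nm(f,x0,st):
    best=None
    x=np.array(x0,float)
    for k in(1,-.6,.4):
        s=np.vstack([x]+[x+k*st[i]*np.eye(len(x))[i] for i in range(len(x))])
        o=minimize(f,x,method='Nelder-Mead',options=dict(initial_simplex=s,xatol=1e-5,fatol=1e-4,maxiter=900));x=o.x
    return o.x,o.fun
def fitsat(cs,rs,x0,zc):
    A=[]
    for c,r in zip(cs,rs):
        b,g=LV[c];S=np.clip((r["hsv"][:,:,1].astype(float)-b)/(g-b),0,1);m=roi(r,x0[:2],zc,.1);A.append((r,S,m))
    f=lambda v:sum(np.abs(rmask(r,boxpts(*v,zc,W))-S)[m].sum() for r,S,m in A)/500
    return nm(f,x0,(.006,.006,.1))
def stand_render(r,v,lv,extra):
    b,g,wt=lv
    st=R.from_euler('z',v[2]).as_matrix()
    def box(cx,cy,zc,d,yaw=0):
        p=st@[cx,cy,0];return rmask(r,boxpts(v[0]+p[0],v[1]+p[1],v[2]+yaw,zc,d))
    I=np.full((480,640),float(b));m=box(0,0,.003,(.15,.15,.006));I=I*(1-m)+m*wt
    for y in(.038,-.038):
        m=box(0,y,.015,W);I=I*(1-m)+m*g
    for (a,bb,yaw,zc) in extra:
        m=rmask(r,boxpts(a,bb,yaw,zc,W));I=I*(1-m)+m*g
    return I
E
python3 - <<'E'
from h import *
import pickle
D=pickle.load(open("d.pkl","rb"));F=pickle.load(open("fit.pkl","rb"))
cs=["top","scene"];rs=[prep(D[c][0]) for c in cs]
for n in"ABC":
    x0=F[n];print(n,[ (np.round(v,4),round(e,3)) for v,e in [fitsat(cs[i:j],rs[i:j],x0,.009) for i,j in((0,1),(1,2),(0,2))]])
    F[n]=fitsat(cs,rs,x0,.009)[0]
l=F["laid"];yaw=l[2]-np.pi/2
s0=[l[0]-.038*np.cos(yaw),l[1]-.038*np.sin(yaw),yaw]
u=[samp(r,(s0[0]-.02*np.cos(yaw),s0[1]-.02*np.sin(yaw)),.006) for r in rs];print(u)
for cset in((0,),(1,),(0,1)):
    A=[(rs[i],LV[cs[i]]+(u[i][1],),roi(rs[i],s0[:2],.01,.12)) for i in cset]
    f=lambda v:sum(np.abs(stand_render(r,v,lv,[(v[3],v[4],v[5],.033)])-r["hsv"][:,:,1])[m].mean() for r,lv,m in A)/10
    v,e=nm(f,[*s0,*l],(.006,.006,.1)*2)
    p=R.from_euler('z',-v[2]).as_matrix()@[v[3]-v[0],v[4]-v[1],0]
    print(cset,np.round(v,4),round(e,3),"laid in stand",np.round(p[:2],4),round(np.degrees(v[5]-v[2]),1))
F["stand"]=v[:3];F["laid"]=v[3:]
pickle.dump(F,open("fit2.pkl","wb"))
E
```

```text
A [(array([ 0.623 ,  0.2338, -2.8986]), np.float64(0.259)), (array([ 0.6185,  0.2334, -2.9138]), np.float64(0.516)), (array([ 0.6191,  0.2335, -2.9064]), np.float64(0.78))]
B [(array([ 0.4379, -0.387 ,  3.0993]), np.float64(0.266)), (array([ 0.432 , -0.3857,  3.1259]), np.float64(0.505)), (array([ 0.4352, -0.3856,  3.1205]), np.float64(0.783))]
C [(array([0.4351, 0.3684, 3.1043]), np.float64(0.454)), (array([0.4306, 0.3693, 3.1108]), np.float64(0.539)), (array([0.4325, 0.3697, 3.0935]), np.float64(0.998))]
[(43, 19, 187), (18, 20, 167)]
(0,) [ 0.5377 -0.0058 -0.2221  0.5743 -0.0162  1.3796] 0.844 laid in stand [ 0.038  -0.0021] 91.8
(1,) [ 0.5312 -0.0033 -0.2261  0.5717 -0.0092  1.3782] 0.731 laid in stand [0.0408 0.0033] 91.9
(0, 1) [ 0.5359 -0.0054 -0.2293  0.5741 -0.0116  1.3503] 1.645 laid in stand [0.0386 0.0027] 90.5
```

```bash
cat > mv.py <<'E'
import sys
from h import *
def plan(x,y,z,phi):
    o=get_obs();w,a,b,c=o["tool_rot"];Rc=R.from_quat([a,b,c,w]);p=np.array(o["eef_pos"])
    Rt=R.from_matrix(np.array([[np.cos(phi),np.sin(phi),0],[np.sin(phi),-np.cos(phi),0],[0,0,-1]]))
    d=Rc.as_matrix().T@(np.array([x,y,z])-p)/.025
    rv=np.degrees((Rc.inv()*Rt).as_rotvec())/10
    X=Rc.as_matrix()[:,0]
    print("shift",np.round(d,3),"turn",np.round(rv,3),"| t",round(o["t"],2),"pos",np.round(p,4),"phi",round(np.arctan2(X[1],X[0]),4),"grip",round(o["gripper_width"],3),"F",np.round(o["contact_force"],1))
a=[float(eval(v)) for v in sys.argv[1:]]
for i in range(0,len(a),4):plan(*a[i:i+4])
E
python3 mv.py .435 -.3863 .17 -1.597 .435 -.3863 .076 -1.597
python3 - <<'E'
import pickle,cv2,sys
sys.path.insert(0,'.')
D=pickle.load(open("d.pkl","rb"))
im=D["top"][0]["color"][:,:,::-1]
cv2.imwrite("pics/crop_slats.png",cv2.hconcat([cv2.resize(im[y-40:y+40,x-30:x+30],None,fx=4,fy=4,interpolation=cv2.INTER_CUBIC) for y,x in((270,480),(205,253),(274,202))]))
E
```

```text
shift [ -8.059 -13.516   5.357] turn [-0.    -0.     1.438] | t 0.6 pos [ 0.1505 -0.658   0.3039] phi -1.346 grip 1.001 F [ 0.2 -0.1 -0.1]
shift [ -8.059 -13.516   9.117] turn [-0.    -0.     1.438] | t 0.6 pos [ 0.1505 -0.658   0.3039] phi -1.346 grip 1.001 F [ 0.2 -0.1 -0.1]
```

View pics/crop_slats.png

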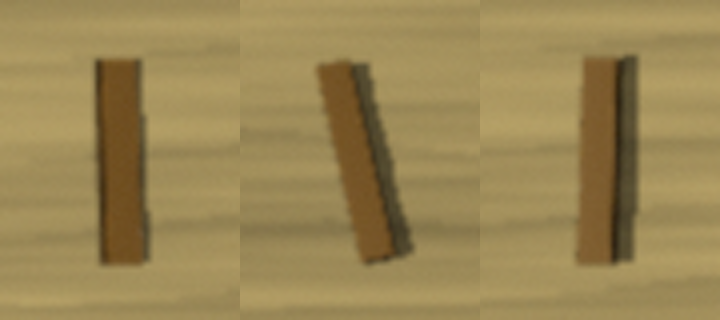

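Candidates (col,row, top image): the bamboo bars are at (480,270), (253,205) and (202,274). The red one at (241,350) and the turquoise one at (326,306) are look-alikes. The crop shows three plain brown bars, so those are the slats. I'll start with the right one, at (480,270).

{"fn": "apply_moves", "kwargs": {
  "moves": [
    [[-8.06,-13.52,5.36],[0,0,1.44],1],
    [[-8.06,-13.52,5.36],[0,0,1.44],1],
    [[-8.06,-13.52,5.36],[0,0,1.44],1],
    [[-8.06,-13.52,5.36],[0,0,1.44],1],
    [[-8.06,-13.52,5.36],[0,0,1.44],1],
    [[-8.06,-13.52,5.36],[0,0,1.44],1],
    [[-8.06,-13.52,5.36],[0,0,1.44],1],
    [[-8.06,-13.52,5.36],[0,0,1.44],1],
    [[-8.06,-13.52,5.36],[0,0,1.44],0.3],
    [[-8.06,-13.52,5.36],[0,0,1.44],0.3]
  ],
  "force": 40
}}

```text
t: 1.85
eef_pos: [0.434, -0.3879, 0.1704]
tool_rot: [-0.0, -0.697, 0.717, -0.0]
contact_force: [-0.6, -0.1, 0.1]
gripper_width: 0.652
```

```bash
python3 mv.py .435 -.3863 .076 -1.597
```

```text
shift [-0.068 -0.039  3.775] turn [-0.001 -0.007 -0.017] | t 1.85 pos [ 0.434  -0.3879  0.1704] phi -1.6 grip 0.652 F [-0.6 -0.1  0.1]
```

{"fn": "apply_moves", "kwargs": {
  "moves": [
    [[-0.06,-0.03,2.0],[0,0,0],0.3],
    [[-0.06,-0.03,3.4],[0,0,0],0.3],
    [[-0.06,-0.03,3.78],[0,0,0],0.3],
    [[-0.06,-0.03,3.78],[0,0,0],0.3],
    [[-0.06,-0.03,3.78],[0,0,0],-1],
    [[-0.06,-0.03,3.78],[0,0,0],-1],
    [[-0.06,-0.03,3.78],[0,0,0],-1],
    [[-0.06,-0.03,3.78],[0,0,0],-1]
  ],
  "force": 40
}}

```text
t: 2.85
eef_pos: [0.4367, -0.3856, 0.0771]
tool_rot: [0.0, -0.698, 0.716, -0.002]
contact_force: [-0.8, -0.7, 6.5]
gripper_width: 0.269
```

```bash
python3 mv.py .435 -.3863 .15 -1.597 .4975 .004 .15 -.2255 .4975 .004 .108 -.2255
```

```text
shift [ 0.035  0.06  -2.916] turn [-0.013 -0.011 -0.003] | t 2.85 pos [ 0.4367 -0.3856  0.0771] phi -1.5974 grip 0.269 F [-0.8 -0.7  6.5]
shift [-15.638  -2.023  -2.941] turn [-4.000e-03 -1.800e-02 -7.861e+00] | t 2.85 pos [ 0.4367 -0.3856  0.0771] phi -1.5974 grip 0.269 F [-0.8 -0.7  6.5]
shift [-15.641  -2.019  -1.261] turn [-4.000e-03 -1.800e-02 -7.861e+00] | t 2.85 pos [ 0.4367 -0.3856  0.0771] phi -1.5974 grip 0.269 F [-0.8 -0.7  6.5]
```

{"fn": "apply_moves", "kwargs": {
  "moves": [
    [[0,0,-1.5],[0,0,0],-1],
    [[0,0,-3.0],[0,0,0],-1],
    [[-15.64,-2.02,-3.2],[0,0,-7.86],-1],
    [[-15.64,-2.02,-3.2],[0,0,-7.86],-1],
    [[-15.64,-2.02,-3.2],[0,0,-7.86],-1],
    [[-15.64,-2.02,-3.2],[0,0,-7.86],-1],
    [[-15.64,-2.02,-3.2],[0,0,-7.86],-1],
    [[-15.64,-2.02,-3.2],[0,0,-7.86],-1],
    [[-15.64,-2.02,-3.2],[0,0,-7.86],-1],
    [[-15.64,-2.02,-3.2],[0,0,-7.86],-1],
    [[-15.64,-2.02,-3.2],[0,0,-7.86],-1],
    [[-15.64,-2.02,-3.2],[0,0,-7.86],-1],
    [[-15.64,-2.02,-3.2],[0,0,-7.86],-1],
    [[-15.64,-2.02,-3.2],[0,0,-7.86],-1]
  ]
}}

```text
t: 4.6
eef_pos: [0.4967, 0.0045, 0.1555]
tool_rot: [0.0, 0.994, -0.113, 0.0]
contact_force: [-0.3, 0.1, 0.4]
gripper_width: 0.273
```

```bash
python3 - <<'E'
from h import *
for c in("top","scene"):
    r=read_camera(c);cv2.imwrite(f"pics/{c}1.png",r["color"][120:400,150:550,::-1] if c=="scene" else r["color"][150:330,180:520,::-1])
E
python3 mv.py .4975 .004 .103 -.2255
```

```text
shift [0.035 0.016 2.097] turn [ 0.    -0.    -0.003] | t 4.7 pos [0.4967 0.0046 0.1554] phi -0.226 grip 0.271 F [ 0.7 -0.2 -0.1]
```

View pics/top1.png

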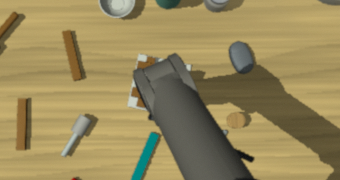

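View pics/scene1.png

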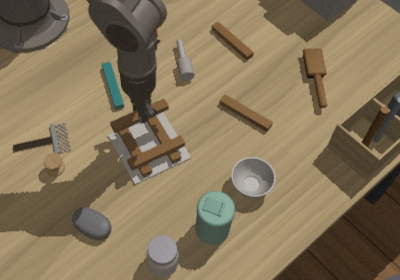

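{"fn": "apply_moves", "kwargs": {
  "moves": [
    [[0.03,0.02,1.2],[0,0,0],-1],
    [[0.03,0.02,1.9],[0,0,0],-1],
    [[0.03,0.02,2.16],[0,0,0],-1],
    [[0.03,0.02,2.16],[0,0,0],-1],
    [[0.03,0.02,2.16],[0,0,0],-1]
  ]
}}

```text
t: 5.32
eef_pos: [0.4976, 0.0042, 0.1017]
tool_rot: [-0.0, 0.994, -0.113, 0.0]
contact_force: [0.4, -0.5, -0.5]
gripper_width: 0.267
```

```bash
cat > st.py <<'E'
from h import *
import pickle,sys
def run(tag,extra,cs=("top","scene"),h=.1):
    F=pickle.load(open("fit2.pkl","rb"));s=F["stand"];rs={c:prep(cam(c)) for c in("top","scene")}
    for c in("top","scene"):
        im=rs[c]["color"][:,:,::-1];u=proj(rs[c],[[*s[:2],.03]])[0].astype(int)
        cr=im[u[1]-50:u[1]+50,u[0]-65:u[0]+65];cv2.imwrite(f"pics/{tag}_{c}.png",cv2.resize(cr,None,fx=6,fy=6,interpolation=cv2.INTER_CUBIC))
    return rs
if __name__=="__main__":run(sys.argv[1],[])
E
python3 st.py pl1
```

```text
(no output)
```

View pics/pl1_scene.png

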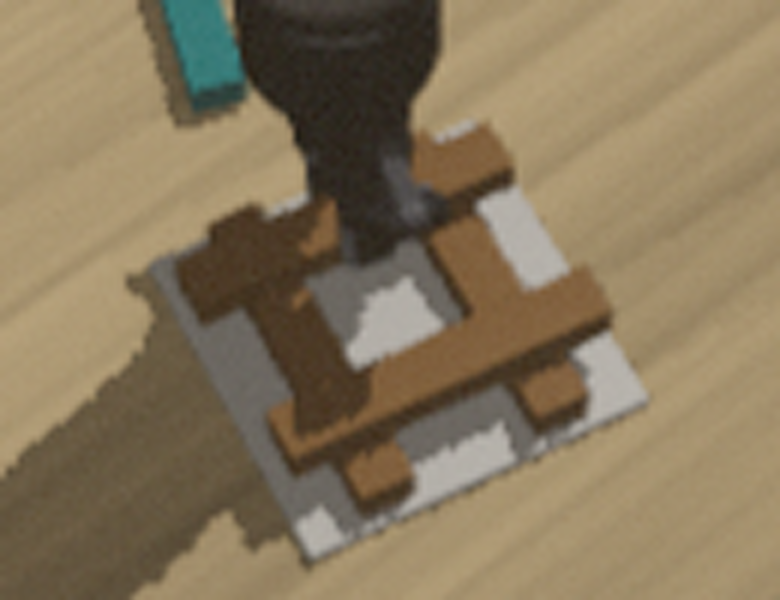

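{"fn": "apply_moves", "kwargs": {
  "moves": [
    [[0,0,0.02],[0,0,0],-1],
    [[0,0,0.02],[0,0,0],0],
    [[0,0,0.02],[0,0,0],0],
    [[0,0,0.02],[0,0,0],0],
    [[0,0,-1.5],[0,0,0],0],
    [[0,0,-3.5],[0,0,0],0]
  ]
}}

```text
t: 6.18
eef_pos: [0.4964, 0.004, 0.189]
tool_rot: [0.0, 0.994, -0.112, -0.002]
contact_force: [0.5, 0.2, -0.3]
gripper_width: 0.499
```

```bash
python3 mv.py .6205 .2335 .17 -1.335
```

```text
shift [  2.788 -10.056   0.745] turn [0.012 0.014 6.358] | t 6.17 pos [0.4964 0.004  0.189 ] phi -0.2253 grip 0.499 F [ 0.5  0.2 -0.3]
```

{"fn": "apply_moves", "kwargs": {
  "moves": [
    [[2.79,-10.06,0.7],[0,0,6.36],0.3],
    [[2.79,-10.06,0.7],[0,0,6.36],0.3],
    [[2.79,-10.06,0.7],[0,0,6.36],0.3],
    [[2.79,-10.06,0.7],[0,0,6.36],0.3],
    [[2.79,-10.06,0.7],[0,0,6.36],0.3],
    [[2.79,-10.06,0.7],[0,0,6.36],0.3],
    [[2.79,-10.06,0.7],[0,0,6.36],0.3],
    [[2.79,-10.06,0.7],[0,0,6.36],0.3],
    [[2.79,-10.06,0.7],[0,0,6.36],0.3],
    [[2.79,-10.06,0.7],[0,0,6.36],0.3],
    [[2.79,-10.06,0.7],[0,0,6.36],0.3]
  ]
}}

```text
t: 7.55
eef_pos: [0.6216, 0.2334, 0.1715]
tool_rot: [-0.0, 0.785, -0.619, -0.0]
contact_force: [-0.2, 0.5, 0.2]
gripper_width: 0.65
```

```bash
python3 mv.py .6205 .2335 .077 -1.335; python3 - <<'E'
from h import *
import pickle
F=pickle.load(open("fit2.pkl","rb"));cs=["top","scene"];rs=[prep(cam(c)) for c in cs]
s0=F["stand"];l=F["laid"];u=19
for cset in((0,),(1,),(0,1)):
    A=[(rs[i],LV[cs[i]]+(u,),roi(rs[i],s0[:2],.01,.12)) for i in cset]
    f=lambda v:sum(np.abs(stand_render(r,v,lv,[(v[3],v[4],v[5],.033),(v[6],v[7],v[8],.033)])-r["hsv"][:,:,1])[m].mean() for r,lv,m in A)/10
    v,e=nm(f,[*s0,*l,.4975,.004,l[2]],(.005,.005,.06)*3)
    Q=R.from_euler('z',-v[2]).as_matrix()
    for k in(3,6):
        p=Q@[v[k]-v[0],v[k+1]-v[1],0];print(cset,round(e,3),np.round(v[:3],4),"in stand",np.round(p[:2],4),round(np.degrees(v[k+2]-v[2]),1))
for c,r in zip(cs,rs):
    q=proj(r,[[*s0[:2],.03]])[0].astype(int);cr=r["color"][q[1]-50:q[1]+50,q[0]-65:q[0]+65,::-1];cv2.imwrite(f"pics/p1_{c}.png",cv2.resize(cr,None,fx=6,fy=6,interpolation=cv2.INTER_CUBIC))
E
```

```text
shift [-0.013  0.042  3.778] turn [-0.     0.    -0.002] | t 7.55 pos [0.6216 0.2334 0.1715] phi -1.3354 grip 0.65 F [-0.2  0.5  0.2]
(0,) 1.675 [ 0.5372 -0.0055 -0.2106] in stand [0.0397 0.0034] 89.0
(0,) 1.675 [ 0.5372 -0.0055 -0.2106] in stand [-0.0394 -0.005 ] 91.0
(1,) 0.912 [ 0.5316 -0.0022 -0.2261] in stand [0.0417 0.0025] 90.6
(1,) 0.912 [ 0.5316 -0.0022 -0.2261] in stand [-0.0382 -0.0009] 92.4
(0, 1) 2.675 [ 0.5356 -0.0046 -0.2224] in stand [0.0389 0.0033] 90.0
(0, 1) 2.675 [ 0.5356 -0.0046 -0.2224] in stand [-0.0364 -0.0041] 91.0
```

View pics/p1_top.png

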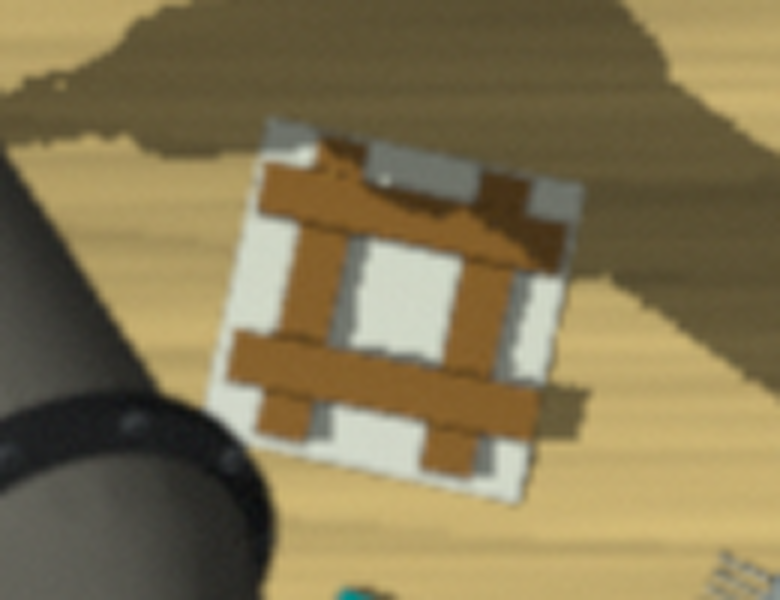

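View pics/p1_scene.png

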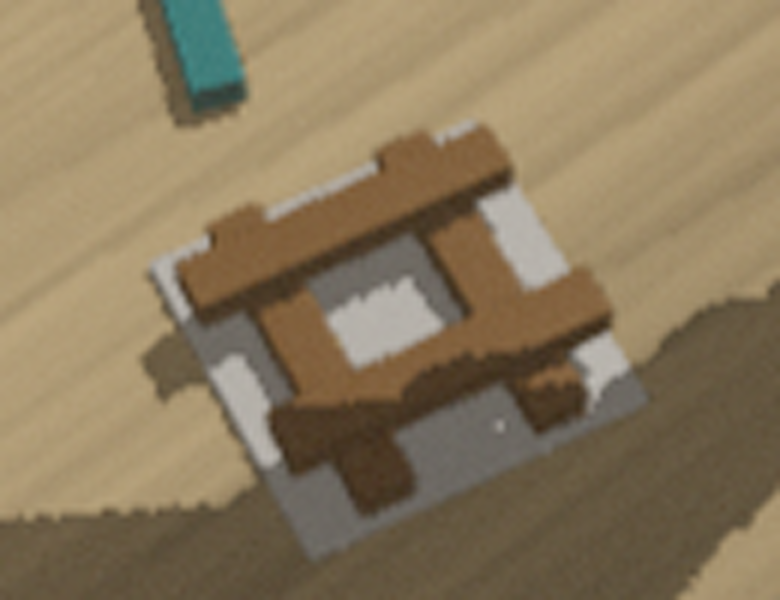

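{"fn": "apply_moves", "kwargs": {
  "moves": [
    [[0,0.04,2.0],[0,0,0],0.3],
    [[0,0.04,3.4],[0,0,0],0.3],
    [[0,0.04,3.77],[0,0,0],0.3],
    [[0,0.04,3.77],[0,0,0],0.3],
    [[0,0.04,3.77],[0,0,0],-1],
    [[0,0.04,3.77],[0,0,0],-1],
    [[0,0.04,3.77],[0,0,0],-1],
    [[0,0.04,3.77],[0,0,0],-1]
  ]
}}

```text
t: 8.65
eef_pos: [0.6217, 0.2339, 0.079]
tool_rot: [-0.001, 0.785, -0.619, 0.001]
contact_force: [-1.0, -0.1, 7.0]
gripper_width: 0.266
```

```bash
python3 mv.py .526 -.0415 .175 -1.7963
```

```text
shift [ 9.818  6.276 -3.864] turn [-0.017  0.007  2.639] | t 8.65 pos [0.6217 0.2339 0.079 ] phi -1.3357 grip 0.266 F [-1.  -0.1  7. ]
```

{"fn": "apply_moves", "kwargs": {
  "moves": [
    [[0,0,-1.8],[0,0,0],-1],
    [[0,0,-3.4],[0,0,0],-1],
    [[9.82,6.28,-3.6],[0,0,2.64],-1],
    [[9.82,6.28,-3.6],[0,0,2.64],-1],
    [[9.82,6.28,-3.6],[0,0,2.64],-1],
    [[9.82,6.28,-3.6],[0,0,2.64],-1],
    [[9.82,6.28,-3.6],[0,0,2.64],-1],
    [[9.82,6.28,-3.6],[0,0,2.64],-1],
    [[9.82,6.28,-3.6],[0,0,2.64],-1],
    [[9.82,6.28,-3.6],[0,0,2.64],-1],
    [[9.82,6.28,-3.6],[0,0,2.64],-1],
    [[9.82,6.28,-3.6],[0,0,2.64],-1]
  ]
}}

```text
t: 10.15
eef_pos: [0.5253, -0.0413, 0.1671]
tool_rot: [0.0, -0.623, 0.782, 0.0]
contact_force: [1.0, 0.2, -1.3]
gripper_width: 0.265
```

```bash
python3 mv.py .526 -.0415 .1215 -1.7963;python3 st.py pl2
```

```text
shift [ 0.003 -0.029  1.823] turn [0.    0.001 0.006] | t 10.15 pos [ 0.5253 -0.0413  0.1671] phi -1.7952 grip 0.265 F [ 1.   0.2 -1.3]
```

View pics/pl2_scene.png

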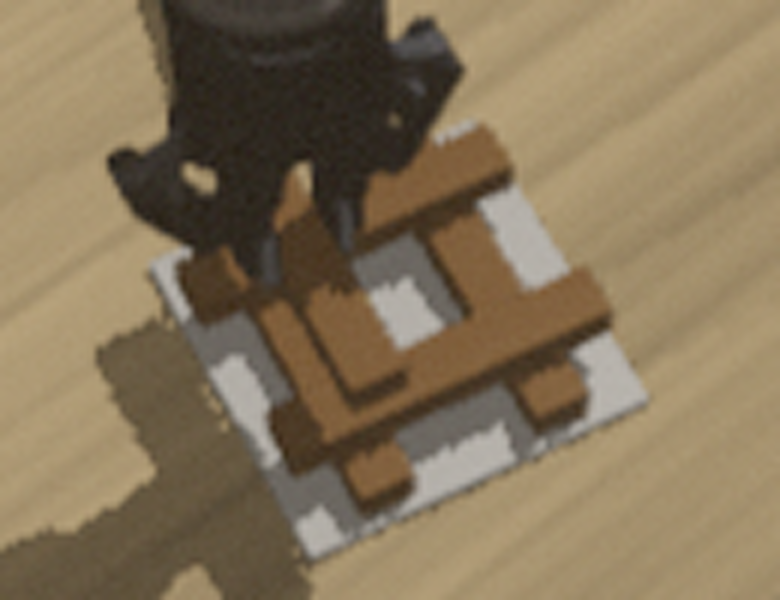

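Lower it onto the right rail line.

{"fn": "apply_moves", "kwargs": {
  "moves": [
    [[0,-0.03,1.2],[0,0,0],-1],
    [[0,-0.03,1.6],[0,0,0],-1],
    [[0,-0.03,1.8],[0,0,0],-1],
    [[0,-0.03,1.84],[0,0,0],-1],
    [[0,-0.03,1.84],[0,0,0],-1]
  ]
}}

```text
t: 10.88
eef_pos: [0.5262, -0.0421, 0.1217]
tool_rot: [0.0, -0.623, 0.782, -0.0]
contact_force: [-0.1, 0.2, 0.3]
gripper_width: 0.268
```

```bash
python3 mv.py .526 -.0415 .1205 -1.7963;python3 st.py pl3
```

```text
shift [-0.023  0.014  0.047] turn [-0.005  0.001 -0.   ] | t 10.88 pos [ 0.5262 -0.0421  0.1217] phi -1.7964 grip 0.268 F [-0.1  0.2  0.3]
```

View pics/pl3_scene.png

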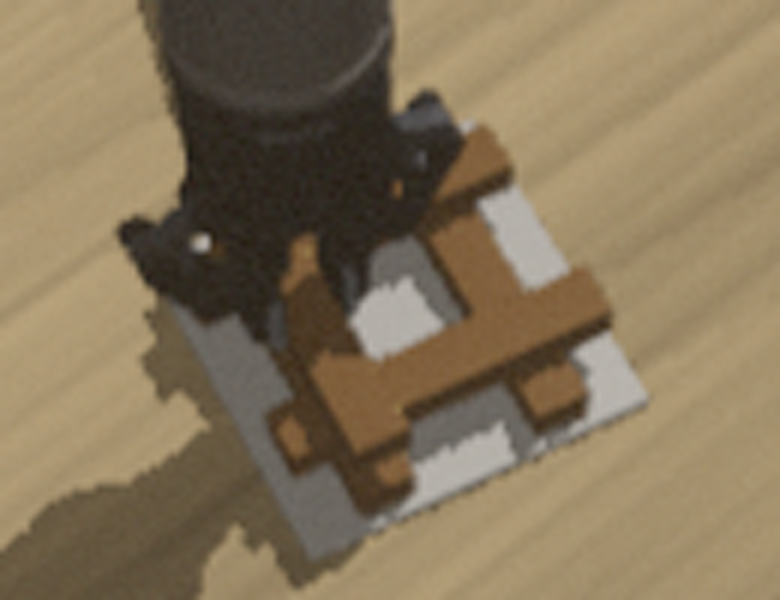

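{"fn": "apply_moves", "kwargs": {
  "moves": [
    [[-0.02,0.01,0.03],[0,0,0],-1],
    [[-0.02,0.01,0.03],[0,0,0],-1],
    [[-0.02,0.01,0.03],[0,0,0],0],
    [[-0.02,0.01,0.03],[0,0,0],0],
    [[-0.02,0.01,0.03],[0,0,0],0],
    [[0,0,-1.2],[0,0,0],0],
    [[0,0,-2.5],[0,0,0],0]
  ]
}}

```text
t: 11.85
eef_pos: [0.5254, -0.0421, 0.1839]
tool_rot: [-0.001, -0.623, 0.782, 0.0]
contact_force: [0.0, -0.6, 0.3]
gripper_width: 0.502
```

```bash
python3 mv.py .4325 .369 .17 -1.61
```

```text
shift [-15.197   7.3     0.562] turn [ 9.000e-03 -1.000e-03 -1.067e+00] | t 11.85 pos [ 0.5254 -0.0421  0.1839] phi -1.7963 grip 0.502 F [ 0.  -0.6  0.3]
```

{"fn": "apply_moves", "kwargs": {
  "moves": [
    [[-15.2,7.3,0.5],[0,0,-1.07],0.3],
    [[-15.2,7.3,0.5],[0,0,-1.07],0.3],
    [[-15.2,7.3,0.5],[0,0,-1.07],0.3],
    [[-15.2,7.3,0.5],[0,0,-1.07],0.3],
    [[-15.2,7.3,0.5],[0,0,-1.07],0.3],
    [[-15.2,7.3,0.5],[0,0,-1.07],0.3],
    [[-15.2,7.3,0.5],[0,0,-1.07],0.3],
    [[-15.2,7.3,0.5],[0,0,-1.07],0.3],
    [[-15.2,7.3,0.5],[0,0,-1.07],0.3],
    [[-15.2,7.3,0.5],[0,0,-1.07],0.3],
    [[-15.2,7.3,0.5],[0,0,-1.07],0.3]
  ]
}}

```text
t: 13.22
eef_pos: [0.4336, 0.3678, 0.1712]
tool_rot: [-0.0, -0.693, 0.721, -0.0]
contact_force: [0.5, -0.9, -0.7]
gripper_width: 0.651
```

```bash
python3 mv.py .4325 .369 .078 -1.607; python3 st.py p2; python3 - <<'E'
from h import *
import pickle
F=pickle.load(open("fit2.pkl","rb"));cs=["top","scene"];rs=[prep(cam(c)) for c in cs]
pickle.dump(rs,open("rs2.pkl","wb"))
s0=F["stand"];l=F["laid"];u=19
for cset in((0,),(1,)):
    A=[(rs[i],LV[cs[i]]+(u,),roi(rs[i],s0[:2],.01,.12)) for i in cset]
    f=lambda v:sum(np.abs(stand_render(r,v,lv,[(v[3],v[4],v[5],.033),(v[6],v[7],v[8],.033),(v[9],v[10],v[11],.051)])-r["hsv"][:,:,1])[m].mean() for r,lv,m in A)/10
    v,e=nm(f,[*s0,*l,.4975,.004,l[2],.526,-.042,s0[2]],(.005,.005,.06)*4)
    Q=R.from_euler('z',-v[2]).as_matrix()
    for k in(3,6,9):
        p=Q@[v[k]-v[0],v[k+1]-v[1],0];print(cset,round(e,3),np.round(v[:3],4),"in stand",np.round(p[:2],4),round(np.degrees(v[k+2]-v[2]),1))
E
```

```text
shift [-0.05   0.049  3.729] turn [-0.002 -0.003 -0.027] | t 13.22 pos [0.4336 0.3678 0.1712] phi -1.6117 grip 0.651 F [ 0.5 -0.9 -0.7]
(0,) 0.925 [ 0.5377 -0.0062 -0.2206] in stand [0.0384 0.0014] 88.7
(0,) 0.925 [ 0.5377 -0.0062 -0.2206] in stand [-0.0391 -0.0043] 91.6
(0,) 0.925 [ 0.5377 -0.0062 -0.2206] in stand [-0.0023 -0.0363] -0.5
(1,) 0.808 [ 0.5315 -0.0015 -0.2281] in stand [0.0416 0.0011] 91.5
(1,) 0.808 [ 0.5315 -0.0015 -0.2281] in stand [-0.0386 -0.002 ] 91.1
(1,) 0.808 [ 0.5315 -0.0015 -0.2281] in stand [ 0.0032 -0.0417] -1.9
```

View pics/p2_top.png

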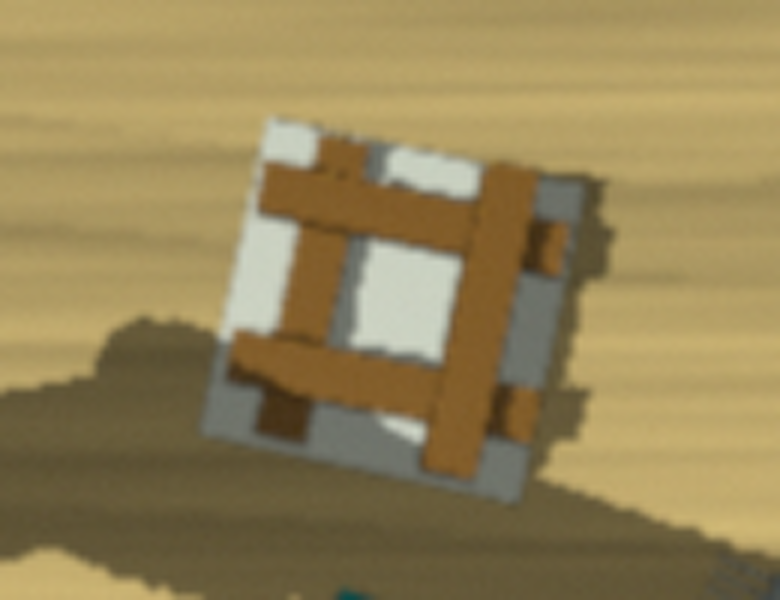

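View pics/p2_scene.png

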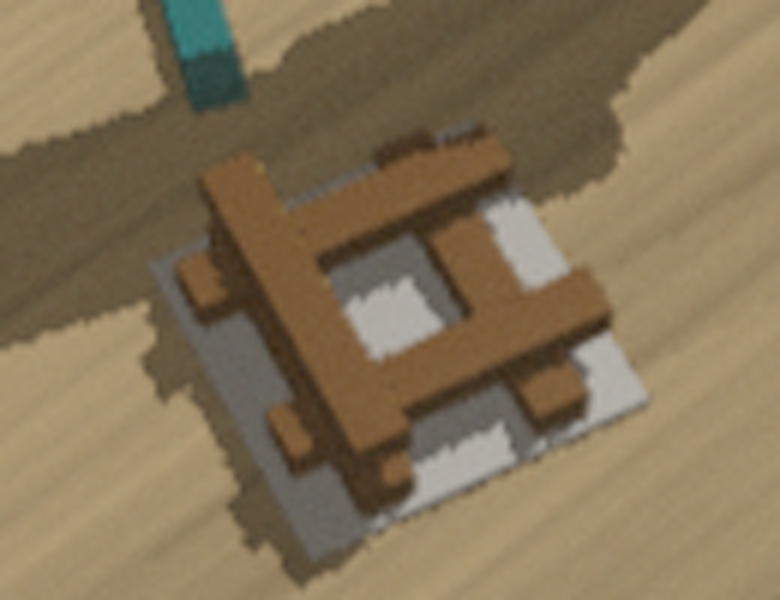

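{"fn": "apply_moves", "kwargs": {
  "moves": [
    [[-0.05,0.04,2.0],[0,0,0],0.3],
    [[-0.05,0.04,3.4],[0,0,0],0.3],
    [[-0.05,0.04,3.73],[0,0,0],0.3],
    [[-0.05,0.04,3.73],[0,0,0],0.3],
    [[-0.05,0.04,3.73],[0,0,0],-1],
    [[-0.05,0.04,3.73],[0,0,0],-1],
    [[-0.05,0.04,3.73],[0,0,0],-1],
    [[-0.05,0.04,3.73],[0,0,0],-1]
  ]
}}

```text
t: 14.42
eef_pos: [0.4328, 0.3711, 0.0795]
tool_rot: [0.001, -0.693, 0.721, -0.0]
contact_force: [-0.8, -0.5, 5.9]
gripper_width: 0.273
```

```bash
python3 mv.py .543 .0325 .175 -1.7963
```

```text
shift [13.355 -4.938 -3.835] turn [-0.011  0.012  1.07 ] | t 14.43 pos [0.4328 0.3711 0.0795] phi -1.6096 grip 0.273 F [-0.8 -0.5  5.9]
```

{"fn": "apply_moves", "kwargs": {
  "moves": [
    [[0,0,-1.8],[0,0,0],-1],
    [[0,0,-3.4],[0,0,0],-1],
    [[13.36,-4.94,-3.7],[0,0,1.07],-1],
    [[13.36,-4.94,-3.7],[0,0,1.07],-1],
    [[13.36,-4.94,-3.7],[0,0,1.07],-1],
    [[13.36,-4.94,-3.7],[0,0,1.07],-1],
    [[13.36,-4.94,-3.7],[0,0,1.07],-1],
    [[13.36,-4.94,-3.7],[0,0,1.07],-1],
    [[13.36,-4.94,-3.7],[0,0,1.07],-1],
    [[13.36,-4.94,-3.7],[0,0,1.07],-1],
    [[13.36,-4.94,-3.7],[0,0,1.07],-1],
    [[13.36,-4.94,-3.7],[0,0,1.07],-1],
    [[13.36,-4.94,-3.7],[0,0,1.07],-1]
  ]
}}

```text
t: 16.05
eef_pos: [0.5423, 0.0325, 0.1704]
tool_rot: [0.0, -0.624, 0.782, 0.0]
contact_force: [0.8, -0.0, -0.3]
gripper_width: 0.271
```

```bash
python3 mv.py .543 .0325 .1215 -1.7963; python3 mv.py .543 .0325 .1215 -1.7963;python3 st.py pl4
```

```text
shift [-0.004 -0.026  1.957] turn [0.    0.001 0.007] | t 16.05 pos [0.5423 0.0325 0.1704] phi -1.795 grip 0.271 F [ 0.8 -0.  -0.3]
shift [-0.004 -0.026  1.957] turn [0.    0.001 0.007] | t 16.05 pos [0.5423 0.0325 0.1704] phi -1.795 grip 0.271 F [ 0.8 -0.  -0.3]
```

View pics/pl4_scene.png

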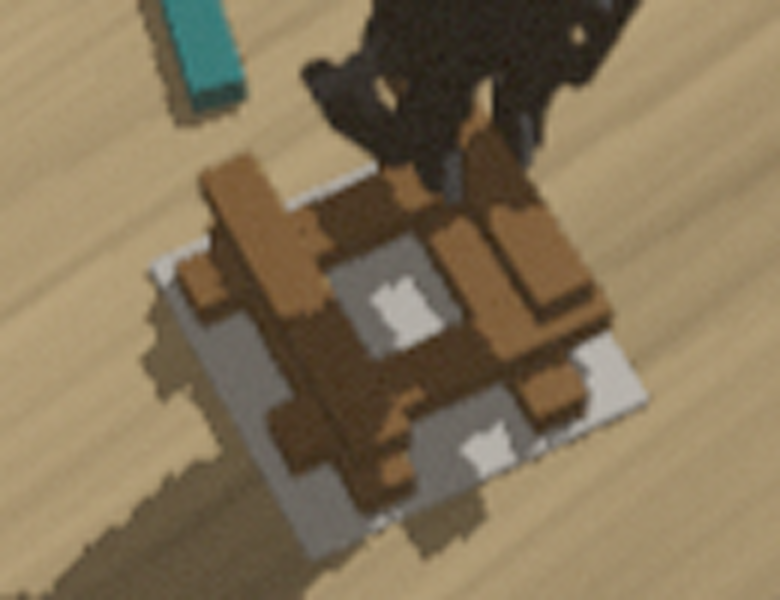

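{"fn": "apply_moves", "kwargs": {
  "moves": [
    [[0,-0.03,1.2],[0,0,0],-1],
    [[0,-0.03,1.7],[0,0,0],-1],
    [[0,-0.03,1.92],[0,0,0],-1],
    [[0,-0.03,1.98],[0,0,0],-1],
    [[0,-0.03,1.98],[0,0,0],-1],
    [[0,-0.03,1.98],[0,0,0],0],
    [[0,-0.03,1.98],[0,0,0],0],
    [[0,-0.03,1.98],[0,0,0],0],
    [[0,-0.03,0.8],[0,0,0],0],
    [[0,-0.03,-0.8],[0,0,0],0]
  ]
}}

```text
t: 17.4
eef_pos: [0.5425, 0.0316, 0.1903]
tool_rot: [-0.001, -0.623, 0.782, 0.001]
contact_force: [1.2, 0.5, -0.4]
gripper_width: 0.501
```

```bash
python3 mv.py .6078 -.2294 .2 -1.196 .6078 -.2294 .2 -0.196
```

```text
shift [ 9.592 -4.879 -0.392] turn [ 1.500e-02 -1.000e-03 -3.439e+00] | t 17.4 pos [0.5425 0.0316 0.1903] phi -1.7962 grip 0.501 F [ 1.2  0.5 -0.4]
shift [ 9.592 -4.879 -0.392] turn [ 1.500e-02  7.000e-03 -9.168e+00] | t 17.4 pos [0.5425 0.0316 0.1903] phi -1.7962 grip 0.501 F [ 1.2  0.5 -0.4]
```

```bash
python3 - <<'E'
from h import *
import pickle
D=pickle.load(open("d.pkl","rb"))
dims=(.092,.057,.034)
for c in("top","scene"):
    r=prep(D[c][0]);x0=(.6078,-.2294,.36)
    b=LV[c][0];g=samp(r,x0[:2],.034)[1];S=np.clip((r["hsv"][:,:,1].astype(float)-b)/(g-b),0,1);m=roi(r,x0[:2],.01,.06)
    f=lambda v:np.abs(rmask(r,ovalpts(*v,0,dims))-S)[m].sum()/500
    print(c,g,nm(f,x0,(.006,.006,.1)))
E
```

```text
top 16 (array([ 0.61036987, -0.23047226,  0.34148857]), np.float64(0.19635763088740651))
scene 3 (array([ 0.60637967, -0.22825288,  0.32244854]), np.float64(0.6196658645276291))
```

{"fn": "apply_moves", "kwargs": {
  "moves": [
    [[9.59,-4.91,-0.39],[0,0,-3.19],1],
    [[9.59,-4.91,-0.39],[0,0,-3.19],1],
    [[9.59,-4.91,-0.39],[0,0,-3.19],1],
    [[9.59,-4.91,-0.39],[0,0,-3.19],1],
    [[9.59,-4.91,-0.39],[0,0,-3.19],1],
    [[9.59,-4.91,-0.39],[0,0,-3.19],1],
    [[9.59,-4.91,-0.39],[0,0,-3.19],1],
    [[9.59,-4.91,-0.39],[0,0,-3.19],1],
    [[9.59,-4.91,-0.39],[0,0,-3.19],1],
    [[9.59,-4.91,-0.39],[0,0,-3.19],1]
  ]
}}

```text
t: 18.65
eef_pos: [0.6093, -0.2288, 0.2003]
tool_rot: [-0.0, 0.814, -0.58, 0.0]
contact_force: [0.8, 0.2, -0.0]
gripper_width: 1.004
```

```bash
python3 mv.py .6084 -.2294 .085 -1.24; python3 st.py p3; python3 - <<'E'
from h import *
import pickle
F=pickle.load(open("fit2.pkl","rb"));cs=["top","scene"];rs=[prep(cam(c)) for c in cs]
s0=F["stand"];l=F["laid"];u=19
for cset in((0,),(1,)):
    A=[(rs[i],LV[cs[i]]+(u,),roi(rs[i],s0[:2],.01,.12)) for i in cset]
    f=lambda v:sum(np.abs(stand_render(r,v,lv,[(v[3],v[4],v[5],.033),(v[6],v[7],v[8],.033),(v[9],v[10],v[11],.051),(v[12],v[13],v[14],.051)])-r["hsv"][:,:,1])[m].mean() for r,lv,m in A)/10
    v,e=nm(f,[*s0,*l,.4975,.004,l[2],.526,-.042,s0[2],.543,.0325,s0[2]],(.005,.005,.06)*5)
    Q=R.from_euler('z',-v[2]).as_matrix()
    for k in(3,6,9,12):
        p=Q@[v[k]-v[0],v[k+1]-v[1],0];print(cset,round(e,3),np.round(v[:3],4),"in stand",np.round(p[:2],4),round(np.degrees(v[k+2]-v[2]),1))
E
```

```text
shift [0.011 0.042 4.611] turn [-0.001  0.     0.008] | t 18.65 pos [ 0.6093 -0.2288  0.2003] phi -1.2386 grip 1.004 F [ 0.8  0.2 -0. ]
(0,) 0.926 [ 0.5379 -0.0062 -0.2241] in stand [ 0.0392 -0.0008] 91.0
(0,) 0.926 [ 0.5379 -0.0062 -0.2241] in stand [-0.0383 -0.0052] 91.1
(0,) 0.926 [ 0.5379 -0.0062 -0.2241] in stand [-0.0012 -0.0362] -0.3
(0,) 0.926 [ 0.5379 -0.0062 -0.2241] in stand [-0.0009  0.0378] 0.1
(1,) 1.148 [ 0.5315 -0.0014 -0.2274] in stand [0.0409 0.0009] 90.9
(1,) 1.148 [ 0.5315 -0.0014 -0.2274] in stand [-0.038 -0.002] 92.6
(1,) 1.148 [ 0.5315 -0.0014 -0.2274] in stand [ 0.0049 -0.042 ] -1.4
(1,) 1.148 [ 0.5315 -0.0014 -0.2274] in stand [0.0057 0.033 ] -0.4
```

View pics/p3_top.png

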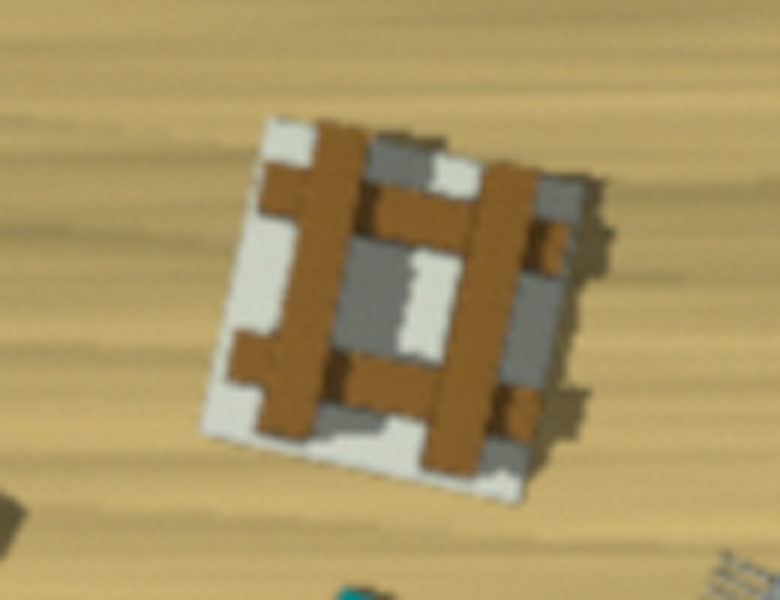

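View pics/p3_scene.png

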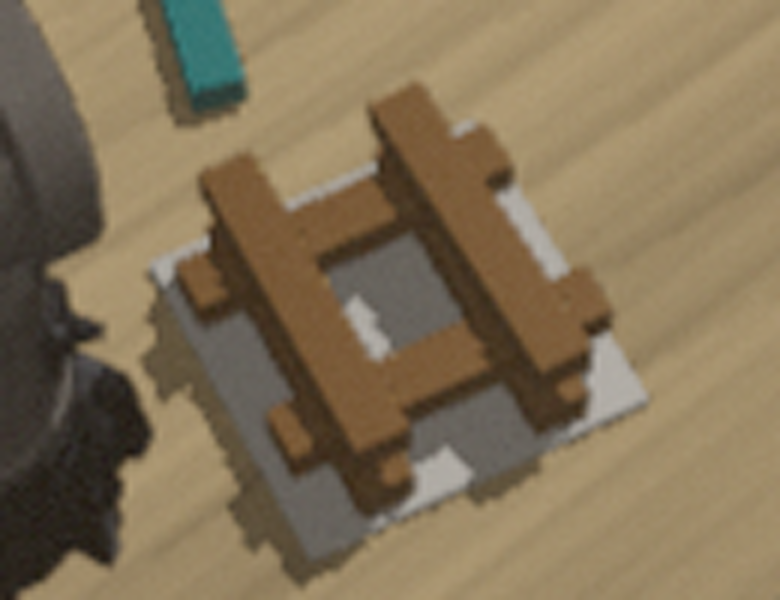

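{"fn": "apply_moves", "kwargs": {
  "moves": [
    [[0.01,0.03,2.4],[0,0,0],1],
    [[0.01,0.03,4.2],[0,0,0],1],
    [[0.01,0.03,4.75],[0,0,0],1],
    [[0.01,0.03,4.75],[0,0,0],1],
    [[0.01,0.03,4.75],[0,0,0],-1],
    [[0.01,0.03,4.75],[0,0,0],-1],
    [[0.01,0.03,4.75],[0,0,0],-1],
    [[0.01,0.03,4.75],[0,0,0],-1]
  ],
  "force": 40
}}

```text
t: 19.85
eef_pos: [0.6098, -0.2303, 0.0839]
tool_rot: [-0.001, 0.814, -0.581, 0.002]
contact_force: [-1.2, 0.7, 6.9]
gripper_width: 0.643
```

```bash
python3 mv.py .5345 -.0045 .2 -.2255
```

```text
shift [-9.51  -0.1   -4.662] turn [-0.008 -0.019 -5.81 ] | t 19.85 pos [ 0.6098 -0.2303  0.0839] phi -1.2395 grip 0.643 F [-1.2  0.7  6.9]
```

{"fn": "apply_moves", "kwargs": {
  "moves": [
    [[0,0,-2.0],[0,0,0],-1],
    [[0,0,-4.0],[0,0,0],-1],
    [[-9.51,-0.1,-4.4],[0,0,-5.81],-1],
    [[-9.51,-0.1,-4.4],[0,0,-5.81],-1],
    [[-9.51,-0.1,-4.4],[0,0,-5.81],-1],
    [[-9.51,-0.1,-4.4],[0,0,-5.81],-1],
    [[-9.51,-0.1,-4.4],[0,0,-5.81],-1],
    [[-9.51,-0.1,-4.4],[0,0,-5.81],-1],
    [[-9.51,-0.1,-4.4],[0,0,-5.81],-1],
    [[-9.51,-0.1,-4.4],[0,0,-5.81],-1],
    [[-9.51,-0.1,-4.4],[0,0,-5.81],-1],
    [[-9.51,-0.1,-4.4],[0,0,-5.81],-1]
  ]
}}

```text
t: 21.35
eef_pos: [0.5337, -0.0043, 0.1915]
tool_rot: [0.0, 0.994, -0.113, 0.0]
contact_force: [0.5, 0.6, -1.0]
gripper_width: 0.639
```

```bash
python3 mv.py .5345 -.0045 .1445 -.2255; python3 st.py pl5
```

```text
shift [ 3.300e-02 -1.000e-03  1.879e+00] turn [ 0.    -0.001 -0.003] | t 21.35 pos [ 0.5337 -0.0043  0.1915] phi -0.226 grip 0.639 F [ 0.5  0.6 -1. ]
```

View pics/pl5_scene.png

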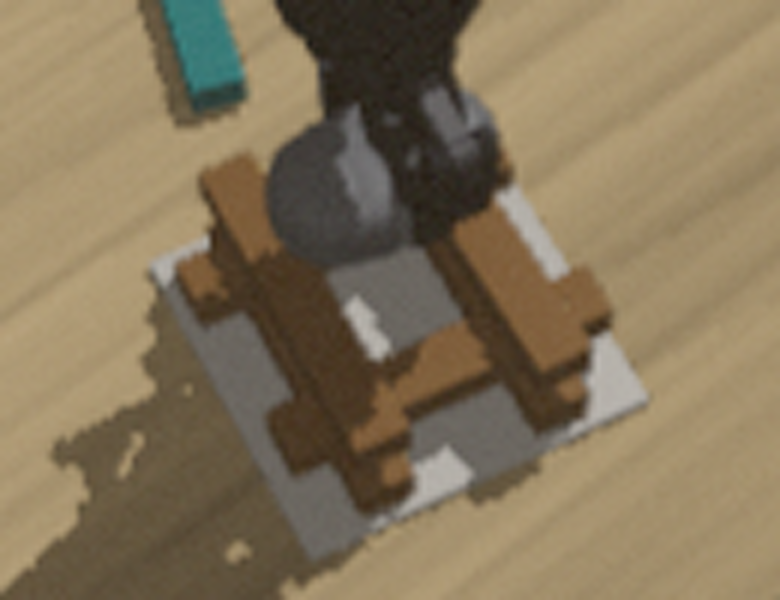

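{"fn": "apply_moves", "kwargs": {
  "moves": [
    [[0.03,0,1.0],[0,0,0],-1],
    [[0.03,0,1.6],[0,0,0],-1],
    [[0.03,0,1.8],[0,0,0],-1],
    [[0.03,0,1.8],[0,0,0],-1]
  ]
}}

```text
t: 21.95
eef_pos: [0.5344, -0.0044, 0.1463]
tool_rot: [-0.0, 0.994, -0.112, -0.0]
contact_force: [0.2, -0.0, -0.8]
gripper_width: 0.645
```

```bash
python3 mv.py .5345 -.0045 .1440 -.2255; python3 st.py pl6
```

```text
shift [0.007 0.004 0.092] turn [0.    0.002 0.001] | t 21.95 pos [ 0.5344 -0.0044  0.1463] phi -0.2253 grip 0.645 F [ 0.2 -0.  -0.8]
```

View pics/pl6_scene.png

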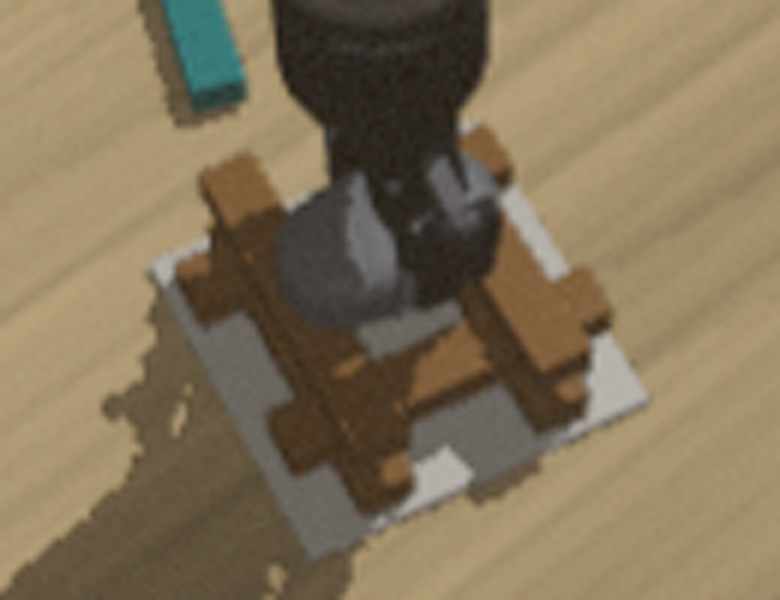

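View pics/pl6_top.png

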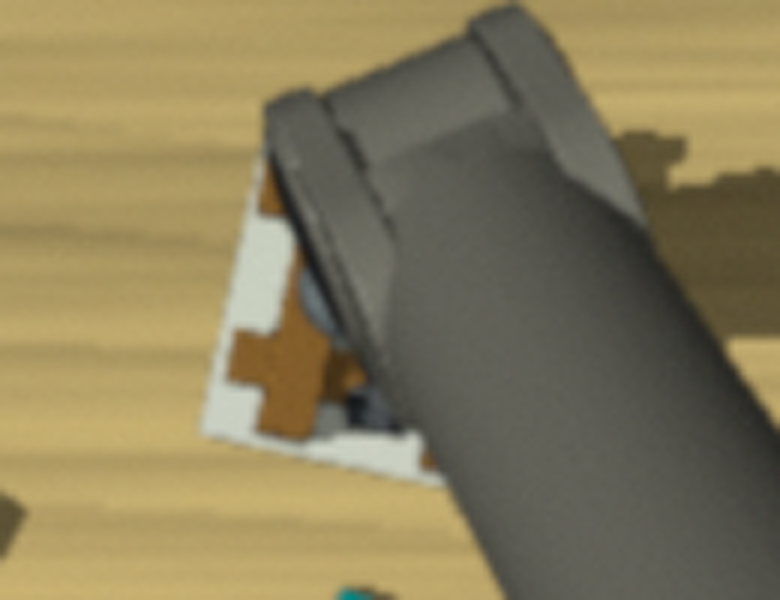

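{"fn": "apply_moves", "kwargs": {
  "moves": [
    [[0.01,0,0.06],[0,0,0],-1],
    [[0.01,0,0.09],[0,0,0],-1],
    [[0.01,0,0.09],[0,0,0],-1]
  ]
}}

```text
t: 22.42
eef_pos: [0.5346, -0.0046, 0.1442]
tool_rot: [0.0, 0.994, -0.113, 0.0]
contact_force: [-0.6, 1.3, -0.2]
gripper_width: 0.643
```

{"fn": "apply_moves", "kwargs": {
  "moves": [
    [[0,0,0.03],[0,0,0],-1],
    [[0,0,0.03],[0,0,0],-1]
  ]
}}

```text
t: 22.68
eef_pos: [0.5347, -0.0045, 0.144]
tool_rot: [0.0, 0.994, -0.113, 0.0]
contact_force: [-1.7, 0.0, 5.6]
gripper_width: 0.645
```

Contact. Release gently and rise.

{"fn": "apply_moves", "kwargs": {
  "moves": [
    [[0,0,0],[0,0,0],0.6],
    [[0,0,0],[0,0,0],0.9],
    [[0,0,0],[0,0,0],0.9],
    [[0,0,-0.8],[0,0,0],0.9],
    [[0,0,-2.2],[0,0,0],0.9],
    [[0,0,-4.0],[0,0,0],0.9],
    [[-4,8,-4.0],[0,0,0],0.9],
    [[-4,10,-4.0],[0,0,0],0.9],
    [[-4,12,-4.0],[0,0,0],0.9],
    [[-4,12,-4.0],[0,0,0],0.9],
    [[-4,12,-4.0],[0,0,0],0.9],
    [[-4,12,-4.0],[0,0,0],0.9]
  ]
}}

```text
t: 24.18
eef_pos: [0.3671, -0.2786, 0.2433]
tool_rot: [0.001, 0.993, -0.117, -0.001]
contact_force: [0.6, 0.6, -0.3]
gripper_width: 0.951
```

```bash
python3 - <<'E'
from h import *
import pickle
o=get_obs();print(o["t"],np.round(o["eef_pos"],3))
F=pickle.load(open("fit2.pkl","rb"));cs=["top","scene"];rs=[prep(cam(c)) for c in cs];dims=(.092,.057,.034)
for c,r in zip(cs,rs):
    cv2.imwrite(f"pics/full9_{c}.png",r["color"][:,:,::-1])
    x0=(.5345,-.0045,1.345);H=r["hsv"]
    q=proj(r,[[*x0[:2],.03]])[0].astype(int);cr=r["color"][q[1]-50:q[1]+50,q[0]-65:q[0]+65,::-1];cv2.imwrite(f"pics/p9_{c}.png",cv2.resize(cr,None,fx=6,fy=6,interpolation=cv2.INTER_CUBIC))
    for l in silhouettes(c,"pebble_brush")[:1]:
        m=l["mask"].astype(float);x,e=fit([r],[m],x0,.060,dims,ovalpts);s=F["stand"]
        st={"top":(.5378,-.0061,-.2235),"scene":(.5315,-.0018,-.2270)}[c]
        p=R.from_euler('z',-st[2]).as_matrix()@[x[0]-st[0],x[1]-st[1],0];print(c,l["conf"],np.round(x,4),round(e,3),"in stand",np.round(p[:2],4),np.degrees(x[2]-st[2]))
E
```

```text
24.175 [ 0.367 -0.279  0.243]
top 0.58 [ 0.5378 -0.0071  1.3264] 0.081 in stand [ 0.0002 -0.0009] 88.80423098935515
scene 0.69 [ 0.5326 -0.0047  1.3365] 0.065 in stand [ 0.0017 -0.0025] 89.5827629106082
```

View pics/p9_top.png

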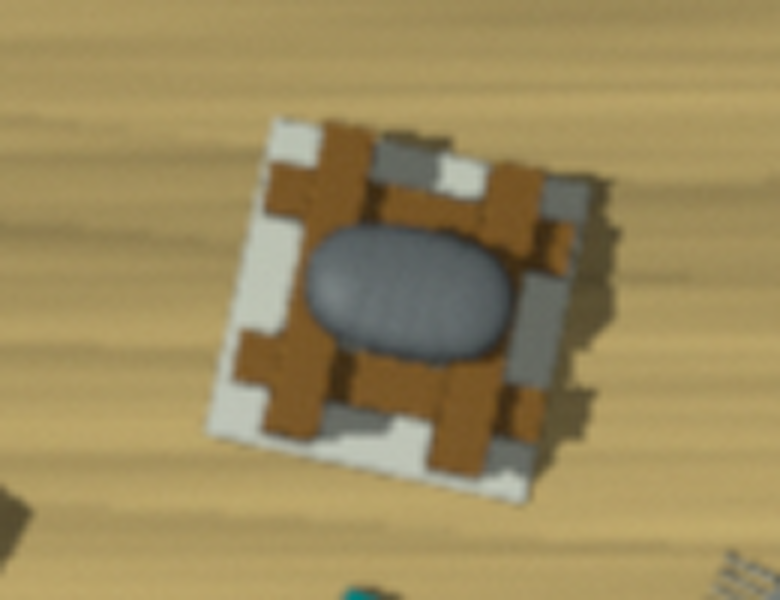

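View pics/p9_scene.png

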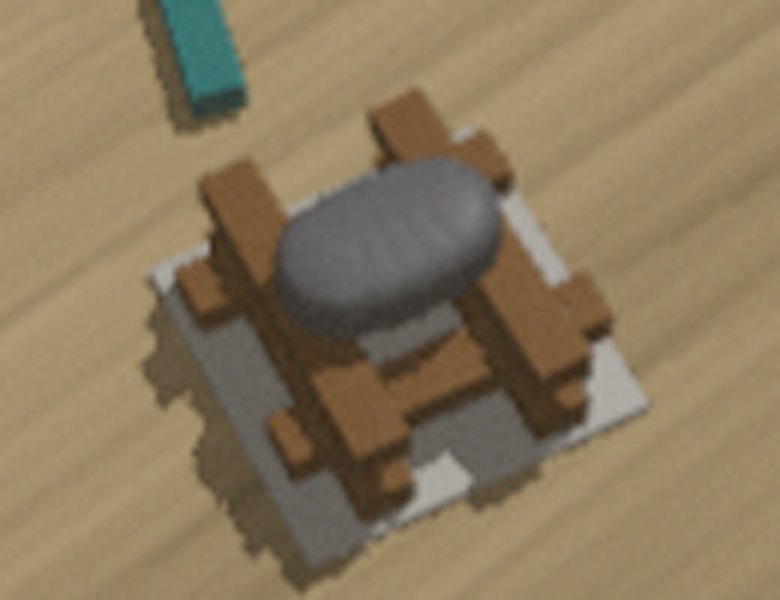

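View pics/full9_scene.png

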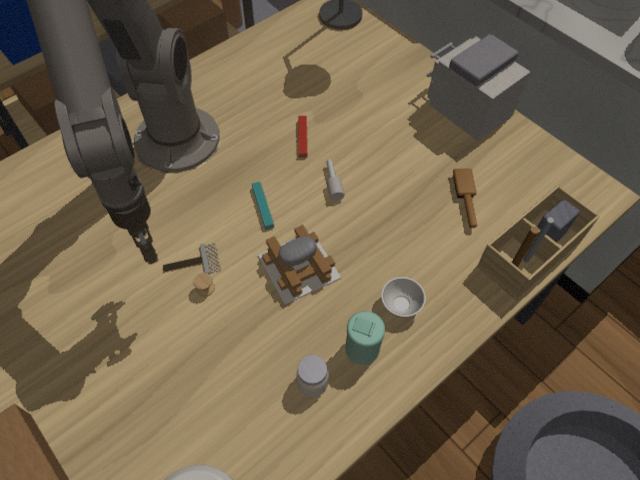

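All in place: the brush at top (410,292 in the crop) bridges both slats, and the other things haven't moved. Handing in.

```bash
python3 -c "
from station import *
print(hand_in())"
```

```text
the job is handed in; nothing more can be done
None
```

I finished the rack and handed it in at about 24 s of the 72 s allowed. One slat lies across the rails opposite the one already there, and the other two lie on that pair, one over each rail. The pebble brush rests flat across the middle of the top two. The final pictures show the arm clear of everything and the other things unmoved.

These are my camera measurements in the stand's frame. The two cameras disagree by several mm in places, so treat them as good to about 2–4 mm:

| Item | Top camera x, y (mm) | Scene camera x, y (mm) | Target x, y (mm) |
|---|---|---|---|
| Mirror slat | -38, -5 | -38, -2 | -38, 0 |
| Top slat, right rail | -1, -36 | +5, -42 | 0, -38 |
| Top slat, left rail | -1, +38 | +6, +33 | 0, +38 |
| Brush | 0, -1 | +2, -2.5 | 0, 0 |

- **Squareness:** the top slats and the brush read within about 1.5° of square. The mirror slat reads 1–2.6° off, depending on the camera, though by eye it is parallel to the slat already there.
- **Mirror slat:** it may sit 2–5 mm towards −y along its length. In the top picture its ends line up with the other slat's, so I left it alone.

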